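# Clamp the die, then hold the dust gate half open

## Task

Get the brass die ready for filing: crank the machine vise clockwise until its jaw has slid onto the die and grips it firmly. Then take the lug of the dust extractor's self-closing slide gate and pull the gate out against its springs to half of its travel (never wide open, or the suction swallows small parts), and keep it there: the program finishes while the gripper is still holding the gate half open, with the other things on the bench left undisturbed.

Things in the scene. Friction and masses are not known exactly. Their poses are not given: they have to be found in the camera images.
- vise: grey machine vise, 200 mm long, 70 mm wide, on a round swivel base bolted to the bench (fixed). Origin on the bench under its middle; x runs along the screw from the crank (-x, robot's side) to the fixed jaw (+x), z up. The bed under the die is 52 mm above the bench, the jaws reach 94 mm; the bearing plate at the crank end is 90 mm high, its outer face at x = -100 mm.
- vise_screw (a joint): turn of the screw and crank, rad; grows clockwise seen from the robot (along the vise's +x): the jaw advances 5 mm a turn. At angle q the crank grip lies 38 mm x sin q towards the vise's -y and 38 mm x cos q above the axis. It starts at 0 to 5; the die is gripped near 10. About 3.5 N at the grip turns it; on the die this rises steeply, 10 N more is firm. Self-locking: stays where left.
- screw_axis (a point): point on the screw's axis, 74 mm above the bench, at the middle of the length of the crank grip (153 mm from the vise's origin towards the crank end): the crank grip's middle goes round it in a vertical circle of 38 mm radius across the screw axis.
- crank_grip_mid (a point): middle of the crank's grip: a black ribbed cylinder, 14 mm across and 46 mm long, parallel to the screw axis, turning freely on its pin, with 25 mm from this point to the crank arm; it can be pinched from above across its length and carried round.
- vise_jaw: the sliding jaw, 70 mm wide and 42 mm high; same axes and origin as the vise when the screw reads 0, moving along the vise's x; its gripping face lies 20 mm from its origin towards +x.
- vise_fixed_jaw: the fixed jaw at the far end of the vise; same origin and axes as the vise; its gripping face lies at x = 64 mm.
- die: the workpiece: a brass block 36 mm (x, between the jaws) by 44 mm (y) by 46 mm high with a round boss, 28 mm across and 6 mm high, on top, standing loose on the vise's bed between the open jaws. Origin at the centre of its underside.
- extractor: dust extraction drop, fixed: a 63 mm aluminium pipe from the bench through a flat slide gate (130 x 100 mm plates, 100 to 124 mm high) to an elbow and cone open towards the vise, 255 mm high. Origin on the bench on the pipe's axis; x is the gate's sliding line, the handle lies at -x (robot's side). Two guide rods 80 mm apart carry the springs and end in stop collars at x = -204 mm.
- gate_blade (a joint): how far the slide gate is pulled out, m: 0 shut, 0.060 fully open (springs squeezed against the stop collars); half travel is 0.030. Two springs close it: 3 N at shut, rising by 0.15 N per mm to 7.5 N at half and 12 N fully open, plus 0.4 N of friction; let go, it snaps shut.
- gate_handle: the gate's steel crossbar (104 mm long, its top at 119 mm above the bench) with an upright lug in its middle; same axes as the extractor, and same origin when the gate is shut. The crossbar and lug stand at x = -115 mm in this frame, and move towards the extractor's -x as the gate opens.
- gate_lug (a point): the lug's grasp point, 142 mm above the bench, at the middle of the lug's width and thickness: a steel plate 10 mm thick (along the sliding line) and 30 mm wide that stands up from the crossbar to 157 mm height; free on both sides for the fingers.
- wax_tube: bystander: upright blue carving-wax tube, 48 mm across, 70 mm high, beside the vise. Origin at the centre of its underside.
- bench_block: bystander: flat steel bench block, 65 x 65 x 20 mm, on the other side of the vise. Origin at the centre of its underside.
- graver: bystander: small wooden-handled graver, 130 mm long, lying.
- hammer: bystander: hammer, 240 mm long, lying.
- flux_jar: bystander: jar, 54 mm across, 65 mm high. Origin at the centre of its underside.
- ball_vise: bystander: round engraver's ball vise, 104 mm across, 98 mm high. Origin at the centre of its underside.
- grain_box: bystander: small cardboard box, 75 x 55 x 35 mm. Origin at the centre of its underside.
- bur_cup: bystander: white cup, 68 mm across, 80 mm high. Origin at the centre of its underside.
Mind the look-alikes: they are no part of the job. Leave any pink or turquoise look-alike of the die alone.

How it is judged:
On the way, in this order (a step that is already met when the one before it is completed fails the run):
1. the die is clamped: at least 20 N from the sliding jaw and from the fixed jaw, the die upright on the bed, the gate still shut (contact force between each of vise_jaw, vise_fixed_jaw and die above 20 N and angle between die's own z axis and vertical below 0.1 rad and value of joint gate_blade below 0.006 m), for 0.3 s.
2. the gripper holds the gate at half travel (24 to 36 mm out) (value of joint gate_blade between 0.024 and 0.036 m and contact force between the fingers and gate_handle above 3 N), for 0.5 s.
At the end, for the whole second after the job is handed in: The gate stands still 24 to 36 mm out of its 60 mm travel, held there by the fingers (more than 3 N on its handle); the die stands upright (within 0.1 rad) on the vise's bed (within 4 mm) and both jaws press on it with more than 20 N (all of step 2 and velocity of joint gate_blade between -0.005 and 0.005 m/s and contact force between each of vise_jaw, vise_fixed_jaw and die above 20 N and angle between die's own z axis and vertical below 0.1 rad and z of die in the frame of vise between 0.048 and 0.056 m); the arm keeps its last pose, push and grip.
It fails at once if the gate is pulled wide open (more than 50 of 60 mm) (value of joint gate_blade above 0.05 m).
It fails at once if a bystander is pushed more than 25 mm (distance of any of wax_tube, bench_block, graver, hammer, flux_jar, ball_vise, grain_box, bur_cup from where it was at the start of the episode above 0.025 m).
It also fails if it takes over 64 s, if anything falls off the work surface, if the arm or the gripper's body presses on something with over 40 N, if the wrist force passes 120 N, or if a joint passes its speed limit or range.

## Robot

A 6-joint arm with a two-finger parallel gripper is mounted at the origin on the work surface. World frame = base frame: x ahead of the robot, y to its left, z up, the work surface at z = 0. Lengths are in m, angles in rad, forces in N, time in s.
With the tool pointing down it reaches from about 0.25 to 0.725 m from the base axis. Payload 4 kg.
Tool frame: the origin (TCP) lies on the centre line of the jaws, within the pads' length; the fingertips stand 17 mm ahead of it and the grasp point (between the pads) lies 2 mm behind it; z points along the fingers, y is the line along which they close (so a half turn about z gives the same grasp; the last joint's range is limited). The gripper opens to 85 mm and grips with 20 to 120 N. Pads are 22 mm wide; open, the fingers measure 114 mm over their backs; the gripper's body (76 mm by 85 mm) begins 54 mm behind the grasp point. The pads swing forward as they close: fully open they stand 13 mm farther back than shut.
Start: joints at [1.184, 0.241, 0.005, 1.335, 0, 1.571], TCP at [0.189, 0.463, 0.248] pointing down, gripper open.
Joint ranges: [-2.72, 2.72], [-1.05, 1.87], [-1.09, 1.28], [-1.99, 2.15], [-1.42, 1.44], [-3.14, 3.14]. Speed limits (rad/s): [2.79, 2.79, 3.14, 3.14, 3.14, 3.14].

## Interface

Orientations are given as a unit quaternion [x, y, z, w].
In Python, from workcell import get_obs, imaging, order gives the robot as it stands.
- The arm moves only by the tool apply_moves, never from a script. Its argument "targets" is a list that holds one entry, the list of rows, each a list of 5 numbers: the shift along the world's x, y, z in units of 40 mm (1.0 is 40 mm), then the turn about the world's z in degrees, then the gripper command: -1 is shut, 1 is fully open, values between are in proportion. In form: [[[dx, dy, dz, turn, fingers], ...]]. A call has 1 to 8 rows; each row shifts and turns the commanded pose from where the row before left it; what a row does not reach is not made up. A row lasts 1/12 s, in which the tool goes at most 41.7 mm and 7.16 degrees, less where a joint would pass 70% of its speed; a pose out of reach is approached as far as the arm can. A call is refused whole if a number of a shift passes 1 or a number of a turn 7.16, either way. A call with a gripper value outside its range is refused whole. The fingers move at their own pace and stop on an object; the grip force is fixed at half the most. Time passes only in rows, so rows that do not move let the fingers close. It gives the time, the measured TCP pose, the force, the opening and the grip force at its end, in the units of the state.
- get_obs(): the state, without advancing time (a new reading comes with each control period).
- imaging.camera(name): name is "scene" or "top" or "wrist"; returns (picture, depth): 420x560x3 uint8, blue, green, red; 420x560 float32, m along the optical axis (not along the pixel's ray), 0 where there is no reading.
- imaging.get_calibration(name): a dict with "camera_matrix" (3x3 intrinsics, pixels), "eye" and "rotation" of the camera in the world; the wrist camera has in their place "hand_eye" (4x4, takes a point from camera to tool coordinates, whose origin is the TCP and whose axes are the flange's). Camera axes: x right, y down, z forward; pixel columns grow to the right and rows downward; lengths in m; the calibration is good to about 2 mm. A picture is of the moment at which its call begins: read the wrist's pose just before it. get_calibration takes no time and is no camera call.
- order.job_done(): hands the job in; it is judged then, once.
The state is a dict: "clock": time; "joint_pos": joint angles; "joint_vel": joint speeds; "tau": joint torques, N m; "eef_pos": TCP position; "tool_rot": TCP orientation; "ft_force": force on the tool from outside, world axes, zero at the start; "ft_torque": the same for the moment, N m; "grip_width": finger opening in m; "grasp_force": force on a finger pad.
Only numpy, scipy, OpenCV 4.12 (cv2) and the standard library are available. Lean on these libraries where they do the work, as an engineer would, in place of code of your own. Each camera call takes 0.05 s, during which the arm holds its last target. There are 200 camera calls.

## Working session

There is one attempt and no reset: what is moved stays moved. The work goes in short steps, Python scripts to look and compute and a tool call to move; the robot and the scene stay as the last step left them, time stands still between calls to the robot, and variables do not carry over. Pictures are saved under pics/ and viewed, at most 10 in all, crops included, and the job is handed in when it is done.

Besides the shell and the picture viewer there is one more tool, called after "Emit:" as name(argument=value, ...) on one line, values as JSON. apply_moves: Moves the arm, as the interface text tells. Its arguments: {"type":"object","properties":{"targets":{"type":"array","items":{"type":"array","items":{"type":"array","items":{"type":"number"}}}}},"required":["targets"]}

```bash
mkdir -p pics; cat > h.py <<'E'
import numpy as np, cv2
from workcell import get_obs, imaging, order
from scipy.spatial.transform import Rotation as R
def cloud(name):
    o=get_obs(); im,d=imaging.camera(name); c=imaging.get_calibration(name)
    K=np.array(c["camera_matrix"]); v,u=np.indices(d.shape)
    p=np.stack([(u-K[0,2])*d/K[0,0],(v-K[1,2])*d/K[1,1],d],-1)
    if "eye" in c: P=p@np.array(c["rotation"]).T+np.array(c["eye"])
    else:
        H=np.array(c["hand_eye"]); p=p@H[:3,:3].T+H[:3,3]
        P=p@R.from_quat(o["tool_rot"]).as_matrix().T+np.array(o["eef_pos"])
    P[d==0]=np.nan
    return im,P
E
python3 - <<'E'
from h import *
for n in ["scene","top"]:
    im,P=cloud(n); cv2.imwrite(f"pics/{n}.png",im); np.savez(f"{n}.npz",im=im,P=P)
    c=imaging.get_calibration(n); print(n,c["eye"],np.round(c["rotation"],2).tolist())
print(get_obs())
E
```

```text
Traceback (most recent call last):
  File "h.py", line 8, in cloud
    if "eye" in c: P=p@np.array(c["rotation"]).T+np.array(c["eye"])
                     ~^~~~~~~~~~~~~~~~~~~~~~~~~~
ValueError: matmul: Input operand 1 has a mismatch in its core dimension 0, with gufunc signature (n?,k),(k,m?)->(n?,m?) (size 4 is different from 3)
```

Rotation is a quaternion.

```bash
sed -i 's/np.array(c\["rotation"\]).T/R.from_quat(c["rotation"]).as_matrix().T/' h.py
python3 - <<'E'
from h import *
for n in ["scene","top"]:
    im,P=cloud(n); cv2.imwrite(f"pics/{n}.png",im); np.savez(f"{n}.npz",im=im,P=P)
    c=imaging.get_calibration(n); print(n,c["eye"],c["rotation"],np.round(P[300,280],3))
print(get_obs())
E
```

```text
scene [ 1.21402027 -0.57087717  1.40118278] [ 0.86413283  0.40715919 -0.12407938 -0.26851472] [ 0.712 -0.15   0.003]
top [ 0.29744889 -0.03047678  1.58150669] [ 0.71346509 -0.69549636  0.05616906 -0.06401111] [ 0.228  0.002 -0.003]
{'clock': 0.15, 'joint_pos': array([1.18397696e+00, 2.41266409e-01, 4.03603255e-03, 1.33522105e+00,
       2.09232149e-05, 1.57077199e+00]), 'joint_vel': array([-0.00086313, -0.00382384,  0.00295287,  0.00065868,  0.00137671,
       -0.00063137]), 'tau': array([-9.11543566e-05, -3.72634470e+01,  2.52639484e+01,  1.23642763e-02,
       -2.69444354e-05,  1.72777828e-05]), 'eef_pos': array([0.18844374, 0.46263421, 0.24760512]), 'tool_rot': array([ 1.92194114e-01,  9.81356580e-01, -8.10104822e-04, -1.69336120e-04]), 'ft_force': array([-0.166459  , -0.25986503, -1.15863358]), 'ft_torque': array([ 0.02839223, -0.02825813,  0.0145837 ]), 'grasp_force': 0.0, 'grip_width': 0.0850614974491758}
```

View pics/scene.png

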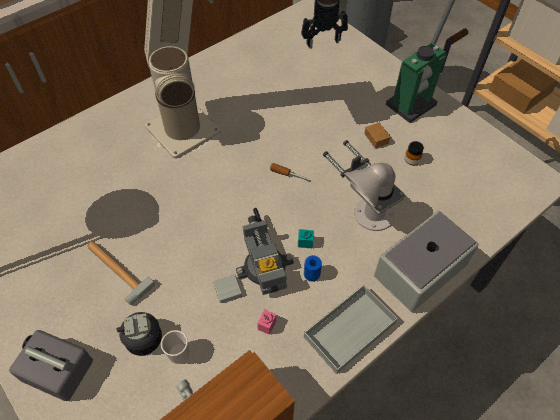

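View pics/top.png

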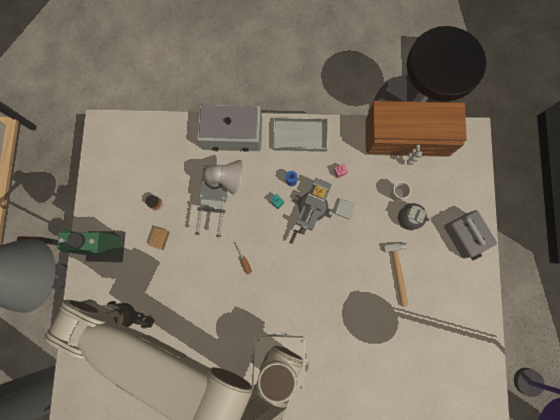

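The scene view shows the vise at (263,262) with the gold die at (268,264) and the crank at (256,215). The extractor is at (375,190), its gate rods ending near (328,155) and (348,145). Candidates for the die are gold (268,264) in the vise, turquoise (306,238) and pink (267,321). I choose gold and check it in a close crop.

```bash
python3 - <<'E'
from h import *
a=np.load("scene.npz")["im"]; b=np.load("top.npz")["im"]
A=cv2.resize(a[195:305,205:325],(400,367)); A2=cv2.resize(a[130:240,300:420],(400,367))
B=cv2.resize(b[165:255,175:355],(480,240))
o=np.zeros((600,800,3),np.uint8); o[:340,:400]=A[:340];o[:340,400:]=A2[:340];o[350:590,:480]=B
cv2.imwrite("pics/crop.png",o)
P=np.load("top.npz")["P"]
for n,(x0,x1,y0,y1) in dict(vise=(285,330,170,245),ext=(180,245,155,240)).items():
    q=P[y0:y1,x0:x1].reshape(-1,3)
    for lo,hi in [(.08,.11),(.11,.13),(.13,.17),(.04,.08)]:
        s=q[(q[:,2]>lo)&(q[:,2]<hi)]; print(n,lo,len(s),np.round(s.mean(0),3) if len(s) else '',)
        if len(s)>5: r=cv2.minAreaRect((s[:,:2]*1000).astype(np.float32)); print('  ',r)
E
```

```text
vise 0.08 602 [ 0.601 -0.12   0.093]
   ((583.1396484375, -112.71360778808594), (69.14866638183594, 219.49705505371094), 68.82759094238281)
vise 0.11 1 [ 0.635 -0.136  0.11 ]
vise 0.13 0 
vise 0.04 526 [ 0.588 -0.082  0.058]
   ((590.1380004882812, -99.73637390136719), (284.899169921875, 162.62937927246094), 4.9845356941223145)
ext 0.08 31 [0.571 0.252 0.108]
   ((567.0562133789062, 263.9652099609375), (93.3235855102539, 143.1500701904297), 84.60393524169922)
ext 0.11 772 [0.582 0.267 0.12 ]
   ((588.4425048828125, 265.4636535644531), (101.687744140625, 270.0970764160156), 85.3108901977539)
ext 0.13 115 [0.615 0.262 0.144]
   ((635.6261596679688, 270.7996520996094), (174.40391540527344, 83.90359497070312), 11.1880521774292)
ext 0.04 0
```

View pics/crop.png

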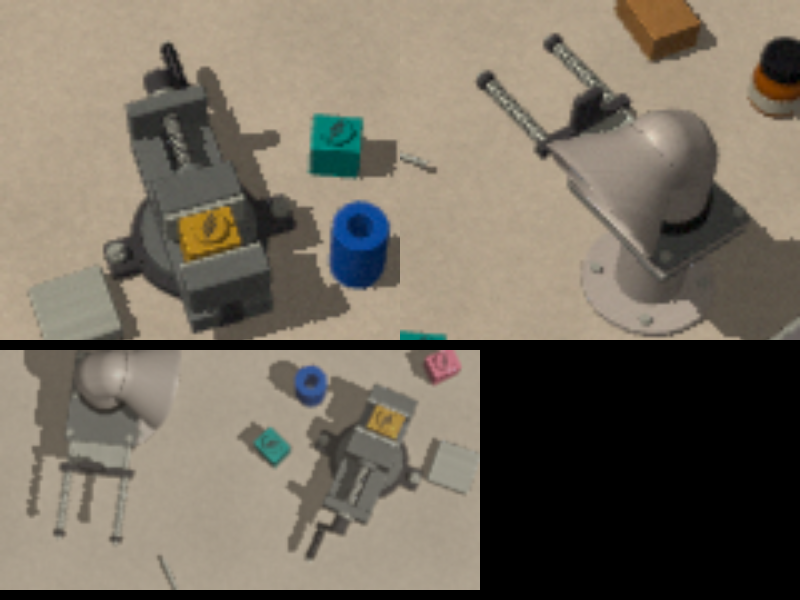

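The crop confirms the gold block with its boss between the jaws at crop (208,232). The grip is at the upper left of the vise, crop top view (315,540), and the gate lug is at (585,105). I'm moving the wrist over the crank for a closer look.

Emit:
apply_moves(targets=[[[0.45,-0.85,0.1,0,1],[0.45,-0.85,0.1,0,1],[0.45,-0.85,0.1,0,1],[0.45,-0.85,0.1,0,1],[0.45,-0.85,0.1,0,1],[0.45,-0.85,0.1,0,1],[0.45,-0.85,0.1,0,1]]])

```text
clock: 0.73
eef_pos: [0.3148, 0.2233, 0.2764]
tool_rot: [0.192, 0.981, -0.0, 0.0]
ft_force: [1.6, 1.1, -0.1]
grip_width: 0.0853
grasp_force: 0.0
```

Emit:
apply_moves(targets=[[[0.45,-0.85,0.1,0,1],[0.45,-0.85,0.1,0,1],[0.45,-0.85,0.1,0,1],[0.45,-0.85,0.1,0,1],[0.45,-0.85,0.1,0,1],[0.45,-0.85,0.1,0,1],[0,0,0,0,1],[0,0,0,0,1]]])

```text
clock: 1.4
eef_pos: [0.423, 0.0193, 0.3]
tool_rot: [0.195, 0.981, 0.0, -0.0]
ft_force: [0.0, -1.2, 0.4]
grip_width: 0.0857
grasp_force: 0.0
```

```bash
python3 - <<'E'
from h import *
im,P=cloud("wrist"); cv2.imwrite("pics/w1.png",im); np.savez("w1.npz",im=im,P=P)
print(get_obs()["eef_pos"],get_obs()["tool_rot"])
E
```

```text
[0.4223879  0.02048292 0.29987403] [ 1.93359836e-01  9.81127669e-01  7.65542728e-05 -6.82682280e-04]
```

View pics/w1.png

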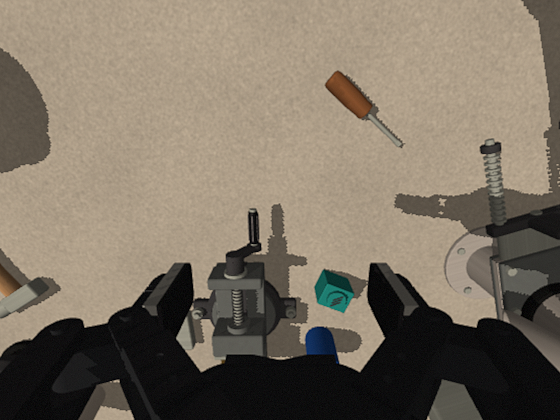

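The wrist view shows the crank grip from (253,210) to (253,246), the hub at (236,262), the bearing plate at rows 262–290 and columns 208–265, and the turquoise look-alike at (335,290). I measure these now.

```bash
python3 - <<'E'
from h import *
P=np.load("w1.npz")["P"]
q=P[205:250,242:264].reshape(-1,3); g=q[q[:,2]>.05]
print("grip n",len(g),np.round(g.mean(0),4),"z pct",np.percentile(g[:,2],[2,50,98]),cv2.minAreaRect((g[:,:2]*1000).astype(np.float32)))
q=P[255:360,195:280].reshape(-1,3); b=q[(q[:,2]>.086)&(q[:,2]<.1)]
r=cv2.minAreaRect((b[:,:2]*1000).astype(np.float32)); print("plate+jaw",len(b),r,cv2.boxPoints(r).tolist())
# whole vise top: combine scene+top views
for n,(x0,x1,y0,y1) in dict(scene=(230,300,215,300),top=(285,335,170,245)).items():
    Q=np.load(n+".npz")["P"][y0:y1,x0:x1].reshape(-1,3); s=Q[(Q[:,2]>.086)&(Q[:,2]<.1)]
    r=cv2.minAreaRect((s[:,:2]*1000).astype(np.float32)); print(n,len(s),r)
# axis from plate/jaw points sides: angle scan minimal width
best=min((np.ptp(np.percentile(b[:,:2]@[-np.sin(t),np.cos(t)],[1,99])),t) for t in np.radians(np.arange(-35,-10,.5)))
print(best[0],np.degrees(best[1]))
t=best[1];u=np.array([np.cos(t),np.sin(t)]);v=np.array([-u[1],u[0]])
print("y mid",np.percentile(b[:,:2]@v,[1,99]),"x range",np.percentile(b[:,:2]@u,[1,99]),"grip x",np.percentile(g[:,:2]@u,[1,99]),"grip y",np.percentile(g[:,:2]@v,[1,50,99]))
E
```

```text
grip n 169 [ 0.4786 -0.0441  0.0526] z pct [0.05004695 0.05120022 0.06117822] ((474.4098815917969, -38.241920471191406), (23.2348690032959, 49.566017150878906), 52.2846565246582)
plate+jaw 1972 ((556.04833984375, -97.21705627441406), (70.1501235961914, 154.77032470703125), 67.5892562866211) [[471.13555908203125, -100.14044952392578], [614.216796875, -159.14566040039062], [640.9611206054688, -94.29366302490234], [497.8798828125, -35.2884521484375]]
scene 853 ((588.2242431640625, -111.75663757324219), (71.17940521240234, 221.5616912841797), 67.76658630371094)
top 452 ((584.5316162109375, -113.1051025390625), (69.22373962402344, 216.5218505859375), 68.27684020996094)
0.06782547480917081 -22.5
y mid [0.08921096 0.15703644] x range [0.48872562 0.62165949] grip x [0.42928577 0.47774736] grip y [0.12922607 0.14335953 0.15109516]
```

```bash
python3 - <<'E'
from h import *
P=np.load("w1.npz")["P"]; t=np.radians(-22.4);u=np.array([np.cos(t),np.sin(t)]);v=np.array([-u[1],u[0]])
for r in range(200,268,4):
    q=P[r:r+1,225:275].reshape(-1,3); g=q[q[:,2]>.03]
    if len(g): print(r,len(g),"x %.4f"%np.median(g[:,:2]@u),"y",np.round(np.percentile(g[:,:2]@v,[0,50,100]),4),"z",np.round(np.percentile(g[:,2],[10,50,90]),4))
E
```

```text
208 7 x 0.4229 y [0.1388 0.1428 0.1469] z [0.0419 0.0423 0.0427]
212 9 x 0.4265 y [0.1379 0.1433 0.1484] z [0.0469 0.0487 0.0495]
216 11 x 0.4319 y [0.1363 0.1432 0.1495] z [0.0472 0.0491 0.0505]
220 11 x 0.4373 y [0.1361 0.1433 0.1493] z [0.0467 0.0497 0.0499]
224 12 x 0.4431 y [0.1358 0.1437 0.1502] z [0.0461 0.0493 0.0507]
228 11 x 0.4488 y [0.1371 0.1441 0.1502] z [0.0471 0.0494 0.0521]
232 11 x 0.4544 y [0.137  0.1441 0.15  ] z [0.0479 0.0496 0.0505]
236 11 x 0.4604 y [0.1369 0.1438 0.1502] z [0.0473 0.0491 0.0508]
240 9 x 0.4659 y [0.138  0.1438 0.1489] z [0.0479 0.0498 0.0514]
244 14 x 0.4735 y [0.1347 0.144  0.1527] z [0.0446 0.0457 0.048 ]
248 22 x 0.4743 y [0.1254 0.1395 0.1527] z [0.0504 0.0573 0.0588]
252 28 x 0.4742 y [0.1098 0.1276 0.1438] z [0.062  0.0702 0.0711]
256 21 x 0.4743 y [0.1104 0.1234 0.1345] z [0.0736 0.082  0.0834]
260 19 x 0.4791 y [0.11   0.1227 0.1325] z [0.0791 0.0835 0.086 ]
264 40 x 0.5084 y [0.0995 0.1307 0.1556] z [0.0355 0.0368 0.0847]
```

Emit:
apply_moves(targets=[[[0.27,-0.36,-0.75,0,1],[0.27,-0.36,-0.75,0,1],[0.27,-0.36,-0.75,0,1],[0.26,-0.35,-0.75,0,1],[0,0,-0.75,0,1],[0,0,-0.75,0,1],[0,0,-0.5,0,1],[0,0,0,0,1]]])

```text
clock: 2.12
eef_pos: [0.461, -0.0341, 0.096]
tool_rot: [0.191, 0.982, -0.0, -0.005]
ft_force: [-0.4, 1.3, 0.6]
grip_width: 0.0856
grasp_force: 0.0
```

Emit:
apply_moves(targets=[[[0,0,-0.5,0,1],[0,0,-0.3,0,1],[0,0,0,0,1],[0,0,0,0,1]]])

```text
clock: 2.45
eef_pos: [0.4654, -0.035, 0.0691]
tool_rot: [0.191, 0.982, 0.0, -0.0]
ft_force: [-0.6, -0.4, 0.5]
grip_width: 0.0852
grasp_force: 0.0
```

Emit:
apply_moves(targets=[[[0,-0.03,-0.35,0,1],[0,0,-0.3,0,1],[0,0,0,0,1],[0,0,0,0,1]]])

```text
clock: 2.78
eef_pos: [0.4658, -0.037, 0.0434]
tool_rot: [0.192, 0.981, 0.0, 0.0]
ft_force: [-0.0, 0.1, -1.1]
grip_width: 0.0852
grasp_force: 0.0
```

Emit:
apply_moves(targets=[[[0,0,0,0,-1],[0,0,0,0,-1],[0,0,0,0,-1],[0,0,0,0,-1],[0,0,0,0,-1],[0,0,0,0,-1],[0,0,0,0,-1],[0,0,0,0,-1]]])

```text
clock: 3.45
eef_pos: [0.4654, -0.0376, 0.0426]
tool_rot: [0.192, 0.981, -0.0, 0.0]
ft_force: [-0.8, -2.3, 4.1]
grip_width: 0.0122
grasp_force: 58.5
```

```bash
cat > circ.py <<'E'
import sys,numpy as np
q0,dq,n=map(float,sys.argv[1:4]); r=.038; V=np.array([.3811,.9245])
pos=lambda q: np.r_[-r*np.sin(q)*V, r*np.cos(q)]/.04
prev=pos(q0)
for i in range(int(n)):
    q=q0+dq*(i+1); d=np.round(pos(q)-prev,2); prev=prev+d
    print(round(q,2),d.tolist(),"abs",np.round((np.r_[.444*np.array([.9245,-.3811])+.122*V,.0745]+prev*.04),4).tolist())
E
python3 circ.py 3.72 .4 18
```

```text
4.12 [0.1, 0.25, 0.27] abs [0.4689, -0.0272, 0.0535]
4.52 [0.06, 0.13, 0.34] abs [0.4713, -0.022, 0.0671]
4.92 [-0.0, -0.0, 0.38] abs [0.4713, -0.022, 0.0823]
5.32 [-0.06, -0.14, 0.35] abs [0.4689, -0.0276, 0.0963]
5.72 [-0.1, -0.25, 0.26] abs [0.4649, -0.0376, 0.1067]
6.12 [-0.14, -0.33, 0.13] abs [0.4593, -0.0508, 0.1119]
6.52 [-0.14, -0.35, -0.01] abs [0.4537, -0.0648, 0.1115]
6.92 [-0.13, -0.31, -0.16] abs [0.4485, -0.0772, 0.1051]
7.32 [-0.1, -0.24, -0.28] abs [0.4445, -0.0868, 0.0939]
7.72 [-0.05, -0.11, -0.36] abs [0.4425, -0.0912, 0.0795]
8.12 [0.01, 0.02, -0.37] abs [0.4429, -0.0904, 0.0647]
8.52 [0.07, 0.16, -0.34] abs [0.4457, -0.084, 0.0511]
8.92 [0.11, 0.27, -0.25] abs [0.4501, -0.0732, 0.0411]
9.32 [0.13, 0.33, -0.11] abs [0.4553, -0.06, 0.0367]
9.72 [0.15, 0.35, 0.04] abs [0.4613, -0.046, 0.0383]
10.12 [0.12, 0.3, 0.18] abs [0.4661, -0.034, 0.0455]
10.52 [0.09, 0.22, 0.29] abs [0.4697, -0.0252, 0.0571]
10.92 [0.04, 0.1, 0.36] abs [0.4713, -0.0212, 0.0715]
```

Emit:
apply_moves(targets=[[[0.1,0.25,0.27,0,-1],[0.06,0.13,0.34,0,-1],[0,0,0.38,0,-1],[0,0,0,0,-1],[0,0,0,0,-1]]])

```text
clock: 3.87
eef_pos: [0.4707, -0.0242, 0.0819]
tool_rot: [0.193, 0.981, -0.003, -0.001]
ft_force: [-1.9, -6.9, 0.4]
grip_width: 0.0121
grasp_force: 59.7
```

Emit:
apply_moves(targets=[[[-0.08,-0.18,0.35,0,-1],[-0.1,-0.25,0.26,0,-1],[-0.14,-0.33,0.13,0,-1],[-0.14,-0.35,-0.01,0,-1],[-0.13,-0.31,-0.16,0,-1],[-0.1,-0.24,-0.28,0,-1],[0,0,0,0,-1]]])

```text
clock: 4.45
eef_pos: [0.4447, -0.0893, 0.0928]
tool_rot: [0.193, 0.981, 0.001, 0.001]
ft_force: [4.4, 0.9, -5.9]
grip_width: 0.0116
grasp_force: 60.5
```

Emit:
apply_moves(targets=[[[-0.05,-0.11,-0.36,0,-1],[0.01,0.02,-0.37,0,-1],[0.07,0.16,-0.34,0,-1],[0.11,0.27,-0.25,0,-1],[0.13,0.33,-0.11,0,-1],[0,0,0,0,-1],[0,0,0,0,-1]]])

```text
clock: 5.03
eef_pos: [0.4558, -0.0615, 0.0358]
tool_rot: [0.192, 0.981, 0.001, 0.0]
ft_force: [5.6, 0.0, -14.0]
grip_width: 0.0122
grasp_force: 59.6
```

Emit:
apply_moves(targets=[[[0.08,0.18,0.01,0,-1],[0.07,0.17,0.03,0,-1],[0,0,0,0,-1],[0,0,0,0,-1]]])

```text
clock: 5.37
eef_pos: [0.4613, -0.0477, 0.0376]
tool_rot: [0.192, 0.981, 0.001, 0.0]
ft_force: [4.9, -0.2, -11.8]
grip_width: 0.0121
grasp_force: 59.9
```

Emit:
apply_moves(targets=[[[0.07,0.17,0.04,0,-1],[0,0,0,0,-1],[0,0,0,0,-1]]])

```text
clock: 5.62
eef_pos: [0.4638, -0.0416, 0.04]
tool_rot: [0.192, 0.981, -0.0, 0.0]
ft_force: [1.6, -2.3, -2.2]
grip_width: 0.0122
grasp_force: 61.0
```

Emit:
apply_moves(targets=[[[0.06,0.14,0.07,0,-1],[0,0,0,0,-1],[0,0,0,0,-1]]])

```text
clock: 5.87
eef_pos: [0.4658, -0.0367, 0.0433]
tool_rot: [0.193, 0.981, -0.001, 0.0]
ft_force: [-0.7, -4.2, 4.1]
grip_width: 0.0119
grasp_force: 61.6
```

Emit:
apply_moves(targets=[[[0.05,0.12,0.1,0,-1],[0,0,0,0,-1],[0,0,0,0,-1]]])

```text
clock: 6.12
eef_pos: [0.4675, -0.0324, 0.0474]
tool_rot: [0.193, 0.981, -0.002, 0.0]
ft_force: [-2.2, -7.0, 5.4]
grip_width: 0.0121
grasp_force: 61.8
```

Emit:
apply_moves(targets=[[[0.05,0.12,0.13,0,-1],[0,0,0,0,-1],[0,0,0,0,-1]]])

```text
clock: 6.37
eef_pos: [0.469, -0.0286, 0.0526]
tool_rot: [0.193, 0.981, -0.003, -0.0]
ft_force: [-3.1, -10.2, 5.1]
grip_width: 0.0121
grasp_force: 61.9
```

Emit:
apply_moves(targets=[[[0.01,0.02,0.19,0,-1],[0,0,0,0,-1],[0,0,0,0,-1]]])

```text
clock: 6.62
eef_pos: [0.4701, -0.0257, 0.0596]
tool_rot: [0.193, 0.981, -0.001, -0.0]
ft_force: [-0.6, -4.2, 1.5]
grip_width: 0.0122
grasp_force: 61.4
```

Emit:
apply_moves(targets=[[[0,0.02,0.18,0,-1],[0,0,0,0,-1],[0,0,0,0,-1]]])

```text
clock: 6.87
eef_pos: [0.4708, -0.0241, 0.0664]
tool_rot: [0.192, 0.981, 0.0, 0.0]
ft_force: [1.8, -2.6, -1.4]
grip_width: 0.0121
grasp_force: 61.1
```

Emit:
apply_moves(targets=[[[0,0,0.19,0,-1],[0,0,0,0,-1],[0,0,0,0,-1]]])

```text
clock: 7.12
eef_pos: [0.4709, -0.0236, 0.0739]
tool_rot: [0.192, 0.981, 0.001, 0.0]
ft_force: [2.3, 0.2, -3.0]
grip_width: 0.0123
grasp_force: 60.9
```

Emit:
apply_moves(targets=[[[-0.01,-0.03,0.19,0,-1],[0,0,0,0,-1],[0,0,0,0,-1]]])

```text
clock: 7.37
eef_pos: [0.4706, -0.0246, 0.0815]
tool_rot: [0.192, 0.981, 0.001, 0.0]
ft_force: [2.4, 2.9, -3.6]
grip_width: 0.0123
grasp_force: 60.9
```

```bash
python3 - <<'E'
from h import *
a=cloud("scene")[0]
o=np.zeros((460,800,3),np.uint8)
o[:,:400]=cv2.resize(np.load("scene.npz")["im"][225:295,230:291],(400,460),interpolation=cv2.INTER_CUBIC); o[:,400:]=cv2.resize(a[225:295,230:291],(400,460),interpolation=cv2.INTER_CUBIC)
cv2.imwrite("pics/jaw.png",o)
E
```

```text
(no output)
```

View pics/jaw.png

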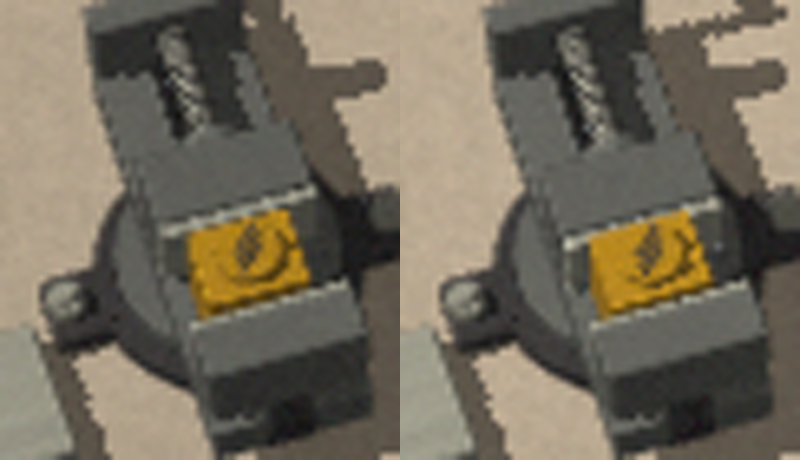

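The jaw has advanced to the die's rear edge (655,215). Resistance hasn't risen yet, so I keep turning.

Emit:
apply_moves(targets=[[[-0.02,-0.07,0.18,0,-1],[0,0,0,0,-1],[0,0,0,0,-1]]])

```text
clock: 7.67
eef_pos: [0.4697, -0.0269, 0.0887]
tool_rot: [0.192, 0.981, 0.001, -0.0]
ft_force: [3.4, 3.8, -2.9]
grip_width: 0.0118
grasp_force: 60.9
```

Emit:
apply_moves(targets=[[[-0.04,-0.1,0.16,0,-1],[0,0,0,0,-1],[0,0,0,0,-1]]])

```text
clock: 7.92
eef_pos: [0.4683, -0.0304, 0.0952]
tool_rot: [0.192, 0.981, 0.002, 0.0]
ft_force: [3.6, 6.0, -3.9]
grip_width: 0.0116
grasp_force: 61.0
```

Emit:
apply_moves(targets=[[[-0.05,-0.12,0.14,0,-1],[0,0,0,0,-1],[0,0,0,0,-1]]])

```text
clock: 8.17
eef_pos: [0.4664, -0.0349, 0.1008]
tool_rot: [0.191, 0.981, 0.002, 0.0]
ft_force: [3.5, 6.1, -2.8]
grip_width: 0.0121
grasp_force: 61.0
```

Emit:
apply_moves(targets=[[[-0.06,-0.14,0.11,0,-1],[0,0,0,0,-1],[0,0,0,0,-1]]])

```text
clock: 8.42
eef_pos: [0.4643, -0.0402, 0.1053]
tool_rot: [0.191, 0.982, 0.003, 0.001]
ft_force: [4.1, 7.5, -3.5]
grip_width: 0.0122
grasp_force: 60.9
```

Emit:
apply_moves(targets=[[[-0.06,-0.16,0.08,0,-1],[0,0,0,0,-1],[0,0,0,0,-1]]])

```text
clock: 8.67
eef_pos: [0.462, -0.0461, 0.1085]
tool_rot: [0.191, 0.982, 0.004, 0.001]
ft_force: [4.5, 10.1, -2.7]
grip_width: 0.0123
grasp_force: 61.0
```

Emit:
apply_moves(targets=[[[-0.07,-0.17,0.04,0,-1],[0,0,0,0,-1],[0,0,0,0,-1]]])

```text
clock: 8.92
eef_pos: [0.4595, -0.0523, 0.1104]
tool_rot: [0.191, 0.982, 0.004, 0.001]
ft_force: [4.8, 11.0, -1.7]
grip_width: 0.0118
grasp_force: 61.2
```

Emit:
apply_moves(targets=[[[-0.08,-0.19,0.02,0,-1],[0,0,0,0,-1],[0,0,0,0,-1]]])

```text
clock: 9.17
eef_pos: [0.4566, -0.0597, 0.1112]
tool_rot: [0.191, 0.982, 0.005, 0.001]
ft_force: [5.7, 11.3, -2.3]
grip_width: 0.0118
grasp_force: 61.1
```

Emit:
apply_moves(targets=[[[-0.08,-0.19,-0.01,0,-1],[0,0,0,0,-1],[0,0,0,0,-1]]])

```text
clock: 9.42
eef_pos: [0.4537, -0.0668, 0.1105]
tool_rot: [0.191, 0.982, 0.005, 0.001]
ft_force: [6.7, 13.8, -5.4]
grip_width: 0.0121
grasp_force: 60.9
```

Emit:
apply_moves(targets=[[[-0.08,-0.19,-0.05,0,-1],[0,0,0,0,-1],[0,0,0,0,-1]]])

```text
clock: 9.67
eef_pos: [0.451, -0.0736, 0.1083]
tool_rot: [0.19, 0.982, 0.006, 0.001]
ft_force: [10.4, 16.3, -7.2]
grip_width: 0.0121
grasp_force: 60.7
```

Emit:
apply_moves(targets=[[[-0.06,-0.14,-0.15,0,-1],[0,0,0,0,-1],[0,0,0,0,-1]]])

```text
clock: 9.92
eef_pos: [0.4483, -0.0805, 0.1036]
tool_rot: [0.191, 0.982, 0.005, 0.002]
ft_force: [5.1, 13.0, 3.3]
grip_width: 0.0118
grasp_force: 61.8
```

Emit:
apply_moves(targets=[[[-0.04,-0.11,-0.17,0,-1],[0,0,0,0,-1],[0,0,0,0,-1]]])

```text
clock: 10.17
eef_pos: [0.4461, -0.0861, 0.0975]
tool_rot: [0.191, 0.982, 0.003, 0.002]
ft_force: [1.6, 8.7, 10.2]
grip_width: 0.0119
grasp_force: 62.6
```

Emit:
apply_moves(targets=[[[-0.04,-0.1,-0.18,0,-1],[0,0,0,0,-1],[0,0,0,0,-1]]])

```text
clock: 10.42
eef_pos: [0.4444, -0.0904, 0.0905]
tool_rot: [0.191, 0.982, 0.003, 0.002]
ft_force: [-0.7, 8.6, 11.5]
grip_width: 0.0119
grasp_force: 62.8
```

Emit:
apply_moves(targets=[[[-0.03,-0.07,-0.19,0,-1],[0,0,0,0,-1],[0,0,0,0,-1]]])

```text
clock: 10.67
eef_pos: [0.4433, -0.0932, 0.0831]
tool_rot: [0.191, 0.982, 0.003, 0.002]
ft_force: [0.1, 9.4, 13.5]
grip_width: 0.0119
grasp_force: 63.0
```

Emit:
apply_moves(targets=[[[-0.01,-0.03,-0.2,0,-1],[0,0,0,0,-1],[0,0,0,0,-1]]])

```text
clock: 10.92
eef_pos: [0.4428, -0.0944, 0.0752]
tool_rot: [0.191, 0.982, 0.003, 0.002]
ft_force: [-1.1, 9.0, 18.0]
grip_width: 0.0118
grasp_force: 63.2
```

Emit:
apply_moves(targets=[[[0,0,-0.2,0,-1],[0,0,0,0,-1],[0,0,0,0,-1],[0,0,0,0,-1]]])

```text
clock: 11.25
eef_pos: [0.4429, -0.0943, 0.0675]
tool_rot: [0.191, 0.982, 0.003, 0.002]
ft_force: [-2.3, 9.5, 18.8]
grip_width: 0.0123
grasp_force: 63.5
```

Emit:
apply_moves(targets=[[[0,0,0,0,1],[0,0,0,0,1],[0,0,0,0,1],[0,0,0,0,1],[0,0,0,0,1],[0,0,0,0,1]]])

```text
clock: 11.75
eef_pos: [0.443, -0.0942, 0.0663]
tool_rot: [0.191, 0.982, 0.003, 0.002]
ft_force: [1.8, 8.8, 7.4]
grip_width: 0.083
grasp_force: 0.0
```

Emit:
apply_moves(targets=[[[0,0,0.7,0,1],[0,0,0.9,0,1],[0,0,0.9,0,1],[0,0,0.9,0,1],[0,0,0.9,0,1],[0,0,0.9,0,1],[0,0,0.9,0,1]]])

```text
clock: 12.33
eef_pos: [0.4399, -0.0965, 0.3106]
tool_rot: [0.192, 0.981, -0.0, -0.001]
ft_force: [1.1, 0.4, 0.0]
grip_width: 0.0856
grasp_force: 0.0
```

```bash
python3 - <<'E'
from h import *
for n,(x0,x1,y0,y1) in dict(top=(180,245,155,245),scene=(315,410,135,215)).items():
    Q=np.load(n+".npz")["P"][y0:y1,x0:x1].reshape(-1,3)
    s=Q[(Q[:,2]>.105)&(Q[:,2]<.13)&(Q[:,0]<.75)]; print(n,len(s),cv2.minAreaRect((s[:,:2]*1000).astype(np.float32)))
    l=Q[(Q[:,2]>.13)&(Q[:,2]<.17)&(Q[:,0]<.575)&(Q[:,0]>.5)]; print(" lug",len(l),np.round(np.median(l,0),4),np.round(l.min(0),3),np.round(l.max(0),3))
o=get_obs(); print(o["joint_pos"].round(3),o["eef_pos"])
im,P=cloud("scene"); q=P[240:290,240:290].reshape(-1,3); p=im[240:290,240:290].reshape(-1,3).astype(int)
m=(p[:,2]-p[:,0]>80); d=q[m]; print("die",len(d),np.round(np.percentile(d[:,2],[50,95]),4))
E
```

```text
top 802 ((588.4425048828125, 265.4636535644531), (101.687744140625, 270.0970764160156), 85.3108901977539)
 lug 33 [0.5542 0.2668 0.1542] [0.549 0.252 0.131] [0.559 0.281 0.164]
scene 822 ((591.4224853515625, 265.4443359375), (105.68887329101562, 273.8193054199219), 85.46975708007812)
 lug 74 [0.5609 0.2656 0.1501] [0.551 0.252 0.131] [0.565 0.285 0.164]
[-2.15e-01  1.23e-01  2.20e-02  1.47e+00 -1.00e-03  1.72e-01] [ 0.43993172 -0.09648866  0.31057974]
die 177 [0.1005 0.1079]
```

Emit:
apply_moves(targets=[[[0.2,0.74,0,-7.1,1],[0.2,0.74,0,-7.1,1],[0.2,0.74,0,-7.1,1],[0.2,0.74,0,-7.1,1],[0.2,0.74,0,-7.1,1],[0.2,0.74,0,-7.1,1],[0.2,0.74,0,-7.1,1],[0.2,0.74,0,-7.1,1]]])

```text
clock: 13.05
eef_pos: [0.5037, 0.1371, 0.3084]
tool_rot: [0.632, 0.775, -0.001, -0.0]
ft_force: [-0.1, -0.2, 0.2]
grip_width: 0.0858
grasp_force: 0.0
```

Emit:
apply_moves(targets=[[[0.2,0.74,0,-7.1,0.2],[0.2,0.74,0,-7.1,0.2],[0,0,0,0,0.2],[0,0,0,0,0.2],[0,0,0,0,0.2]]])

```text
clock: 13.47
eef_pos: [0.5197, 0.1948, 0.3082]
tool_rot: [0.72, 0.694, -0.001, -0.0]
ft_force: [0.2, 0.3, 0.5]
grip_width: 0.0518
grasp_force: 0.0
```

```bash
python3 - <<'E'
from h import *
o=get_obs();print(o["eef_pos"],np.degrees(np.arctan2(*R.from_quat(o["tool_rot"]).as_matrix()[[1,0],1])))
im,P=cloud("wrist"); cv2.imwrite("pics/w2.png",im); np.savez("w2.npz",im=im,P=P)
q=P.reshape(-1,3); l=q[(q[:,2]>.14)&(q[:,2]<.17)&(q[:,0]<.58)&(q[:,0]>.52)&(q[:,1]>.24)&(q[:,1]<.3)]
print("lug",len(l),np.round(np.median(l,0),4)); 
if len(l)>5: print(cv2.minAreaRect((l[:,:2]*1000).astype(np.float32)),np.percentile(l[:,2],[5,50,95]))
E
```

```text
[0.51973783 0.1947701  0.30819961] -2.1227891741444984
lug 428 [0.5586 0.2704 0.1564]
((559.3650512695312, 270.24493408203125), (29.204423904418945, 10.080142974853516), 85.41575622558594) [0.14694077 0.15642438 0.15789957]
```

View pics/w2.png

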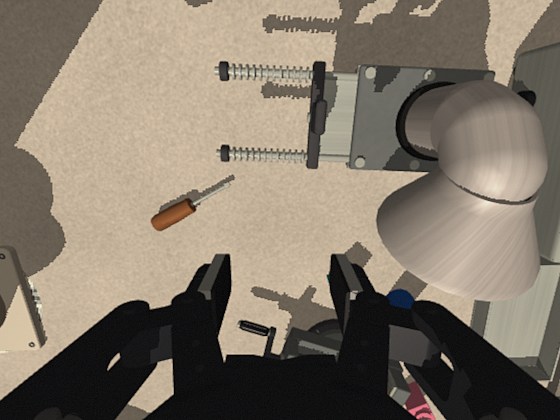

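The view shows the shut gate with the lug at (320,117), the crossbar at columns 310–325, and the elbow and cone to the right at (380–540). The lug centre is (.5594,.2702) with yaw −4.6°.

```bash
python3 - <<'E'
from h import *
for n in ["w2","top","scene"]:
    q=np.load(n+".npz")["P"].reshape(-1,3); c=q[(q[:,2]>.17)&(q[:,2]<.265)&(q[:,1]>.215)&(q[:,1]<.325)&(q[:,0]>.55)&(q[:,0]<.75)]
    print(n,len(c),np.percentile(c[:,0],[0,1,5]))
E
```

```text
w2 12352 [0.632904   0.63683571 0.64080185]
top 312 [0.63443477 0.636006   0.63794152]
scene 414 [0.64166487 0.6477569  0.65570754]
```

Emit:
apply_moves(targets=[[[0.25,0.47,0,-2.5,0.2],[0.25,0.47,0,0,0.2],[0.25,0.47,0,0,0.2],[0.25,0.47,0,0,0.2],[0,0,0,0,0.2],[0,0,0,0,0.2]]])

```text
clock: 14.02
eef_pos: [0.5605, 0.2697, 0.3082]
tool_rot: [0.736, 0.678, -0.001, 0.0]
ft_force: [-0.4, -0.8, -0.3]
grip_width: 0.0508
grasp_force: 0.0
```

Emit:
apply_moves(targets=[[[-0.02,0.01,-0.6,0,0.2],[0,0,-0.6,0,0.2],[0,0,-0.6,0,0.2],[0,0,-0.6,0,0.2],[0,0,-0.6,0,0.2],[0,0,-0.5,0,0.2],[0,0,-0.3,0,0.2],[0,0,0,0,0.2]]])

```text
clock: 14.68
eef_pos: [0.5573, 0.268, 0.1538]
tool_rot: [0.736, 0.677, -0.003, -0.001]
ft_force: [-0.6, -0.4, 0.0]
grip_width: 0.0513
grasp_force: 0.0
```

Emit:
apply_moves(targets=[[[0,0,0,0,0.2],[0,0,0,0,0.2]]])

```text
clock: 14.85
eef_pos: [0.5602, 0.2703, 0.1584]
tool_rot: [0.736, 0.677, 0.001, 0.0]
ft_force: [0.4, -0.3, 0.2]
grip_width: 0.0513
grasp_force: 0.0
```

Down another 14 mm, then close.

Emit:
apply_moves(targets=[[[-0.02,0,-0.2,0,0.2],[0,0,-0.15,0,0.2],[0,0,0,0,0.2],[0,0,0,0,-1],[0,0,0,0,-1],[0,0,0,0,-1],[0,0,0,0,-1],[0,0,0,0,-1]]])

```text
clock: 15.52
eef_pos: [0.5583, 0.2712, 0.143]
tool_rot: [0.735, 0.678, -0.0, -0.0]
ft_force: [-3.3, -0.4, 4.1]
grip_width: 0.0087
grasp_force: 59.8
```

Emit:
apply_moves(targets=[[[0,0,0,0,-1],[0,0,0,0,-1],[0,0,0,0,-1]]])

```text
clock: 15.77
eef_pos: [0.5582, 0.2712, 0.143]
tool_rot: [0.735, 0.678, -0.0, -0.0]
ft_force: [-6.0, 0.1, 5.1]
grip_width: 0.0092
grasp_force: 60.0
```

Emit:
apply_moves(targets=[[[-0.12,0.01,0,0,-1],[-0.12,0.01,0,0,-1],[-0.12,0.01,0,0,-1],[-0.12,0.01,0,0,-1],[-0.12,0.01,0,0,-1],[-0.12,0.01,0,0,-1],[0,0,0,0,-1],[0,0,0,0,-1]]])

```text
clock: 16.43
eef_pos: [0.5319, 0.2733, 0.143]
tool_rot: [0.736, 0.677, 0.002, 0.002]
ft_force: [6.6, 0.1, -0.8]
grip_width: 0.009
grasp_force: 59.2
```

Emit:
apply_moves(targets=[[[-0.09,0.01,0,0,-1],[0,0,0,0,-1],[0,0,0,0,-1],[0,0,0,0,-1],[0,0,0,0,-1],[0,0,0,0,-1],[0,0,0,0,-1],[0,0,0,0,-1]]])

```text
clock: 17.1
eef_pos: [0.5288, 0.2735, 0.1431]
tool_rot: [0.736, 0.677, 0.002, 0.002]
ft_force: [6.2, -1.6, -0.7]
grip_width: 0.0089
grasp_force: 59.3
```

```bash
python3 - <<'E'
from h import *
def bar(P):
    q=P.reshape(-1,3); e=np.array([.9968,-.0802]); f=np.array([.0802,.9968]); c=np.array([.5594,.2702])
    a=(q[:,:2]-c)@e; b=(q[:,:2]-c)@f
    m=(abs(b)>22)
    m=(abs(b)>.043)&(abs(b)<.051)&(abs(a)<.06)&(q[:,2]>.105)&(q[:,2]<.126)
    return m.sum(),np.round(np.percentile(a[m],[5,50,95]),4) if m.sum() else None
print(bar(np.load("w2.npz")["P"])); im,P=cloud("wrist"); print(bar(P))
print(bar(np.load("scene.npz")["P"])); a,P=cloud("scene"); print(bar(P)); o=get_obs(); print(o["eef_pos"],o["ft_force"])
out=np.hstack([cv2.resize(a[120:310,205:425],(0,0),fx=1.8,fy=1.8),cv2.resize(a[235:285,235:295],(400,342))]); cv2.imwrite("pics/end.png",out)
E
```

```text
(np.int64(721), array([-0.0502,  0.0035,  0.0575]))
(np.int64(2087), array([-0.0529,  0.0128,  0.0572]))
(np.int64(78), array([-0.0546, -0.016 ,  0.0496]))
(np.int64(48), array([-0.0554, -0.0253,  0.0506]))
[0.52871891 0.27355241 0.14306198] [ 7.61096292 -0.75269894 -0.99072028]
```

View pics/end.png

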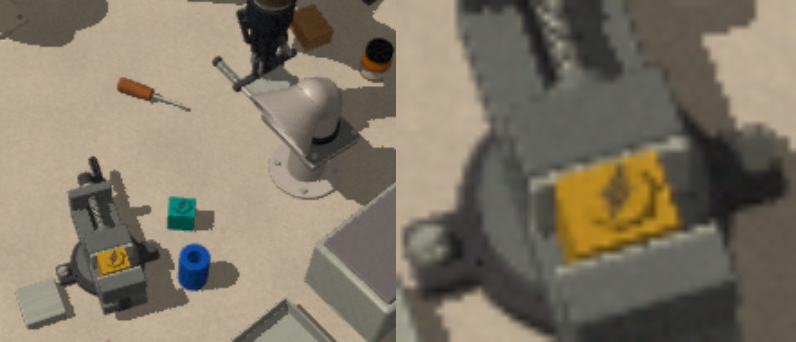

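The gate is about 29.5 mm out with a 7.6 N spring pull, which matches half travel. The picture shows the die at (112,260) upright and flush between both jaws, the gripper on the lug, and the bystanders in place.

```bash
python3 -c "
from workcell import order; print(order.job_done())"
```

```text
the job is handed in; nothing more can be done
None
```

I handed the job in with the die clamped in the vise (about 18 N tangential on the crank at the end, against about 3.5 N free) and the gripper holding the gate about 29.5 mm out; the hand-in gave no verdict, and jaw force on the die was never read directly.

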